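# Load the reference cartridge into the grain analyser's side bay and bolt it in

### The arm

A 7-joint arm with a two-finger parallel gripper is mounted at the origin on the work surface. World frame = base frame: x ahead of the robot, y to its left, z up, the work surface at z = 0. Lengths are in m, angles in rad, forces in N, time in s.
With the tool pointing down it reaches from about 0.4 to 0.85 m from the base axis. Payload 4.5 kg.
Tool frame: the origin (TCP) lies between the finger pads; the fingertips stand 8 mm ahead of it and the grasp point (between the pads) lies 11 mm behind it (r.tip_reach is the distance from the TCP to the fingertips, in m); z points along the fingers, x is the direction in which the jaws open and shut, and the axes are right-handed (so a half turn about z gives the same grasp; the last joint's range is limited). The gripper opens to 85 mm and grips with 20 to 120 N. Pads are 22 mm wide; open, the fingers measure 114 mm over their backs; the gripper's body (76 mm by 85 mm) begins 54 mm behind the grasp point. The pads swing forward as they close: fully open they stand 13 mm farther back than shut.
Start: joints at [-1.216, 0.689, -0.195, 1.565, 0.157, 0.902, -0.215], TCP at [0.197, 0.593, 0.239] pointing down, gripper open.
Joint ranges: [-3.01, 3.01], [-0.46, 2.08], [-1.47, 1.51], [0.13, 2.56], [-1, 4.14], [0.04, 2.09], [-2.66, 2.66]. Speed limits (rad/s): [2.57, 2.57, 3.14, 3.14, 3.14, 3.14, 3.14].

### API

Orientations are given as a unit quaternion [w, x, y, z].
In Python, from plant import status, camera, camera_model, finish_job, r gives the robot as it stands. The module is installed in compiled form; this text tells all that it offers.
- The arm moves only by the shell command python3 -m handwheel 'ROWS' [FORCE]. ROWS is JSON, a list of rows, each a list of 7 numbers: the turn, a rotation vector about the world's x, y, z in degrees, then the shift along the world's x, y, z in mm, then the finger opening in mm, from 0 to 85.4. In form: [[ax, ay, az, x, y, z, fingers], ...]. A call has 1 to 12 rows; each row shifts and turns the commanded pose from where the row before left it; what a row does not reach is not made up. A row lasts 1/12 s, in which the tool goes at most 41.7 mm and 7.16 degrees, less where a joint would pass 70% of its speed; a pose out of reach is approached as far as the arm can. A call with a gripper value outside its range is refused whole. The fingers move at their own pace and stop on an object; FORCE is the grip in N (left out, the last holds). Time passes only in rows, so rows that do not move let the fingers close. It gives the time, the measured TCP pose, the force and the opening at its end, in the units of the state.
- status.sense(): the state, without advancing time (a new reading comes with each control period).
- camera(name): name is "scene" or "side" or "wrist"; returns the picture (400x640x3 uint8, red, green, blue); there is no depth.
- camera_model(name): a dict with "camera_matrix" (3x3 intrinsics, pixels), "view" (4x4, takes a point from world to camera coordinates); the wrist camera has in their place "T_tool_cam" (4x4, takes a point from camera to tool coordinates, whose origin is the TCP and whose axes are the tool frame's). Camera axes: x right, y down, z forward; pixel columns grow to the right and rows downward; lengths in m; the calibration is good to about 2 mm. A picture is of the moment at which its call begins: read the wrist's pose just before it. camera_model takes no time and is no camera call.
- finish_job(): hands the job in, once; it reports no verdict.
The state is a dict: "clock": time; "qpos": joint angles; "joint_vel": joint speeds; "joint_torque": joint torques, N m; "position": TCP position; "tcp_rot": TCP orientation; "ft_force": force on the tool from outside, world axes, zero at the start; "torque": the same for the moment, N m; "finger_gap": finger opening in m.
Only numpy, scipy, OpenCV 4.12 (cv2) and the standard library are available. Lean on these libraries where they do the work, as an engineer would, in place of code of your own. Each camera call takes 0.05 s, during which the arm holds its last target. There are 200 camera calls.

### The job

Pull the red knob on the grain analyser's loading bay out to its click stop, then bring the white reference cartridge with the blue ends along the bench, without lifting it, through the bay's open side until it lies squarely against the bay's back wall. Then push the red knob fully home so that its bolt locks the cartridge in. Do not knock over or shift the cup, jar, tin, cob or scoop on the bench, and let go of everything.

Things in the scene. Friction and masses are not known exactly. Their poses are not given: they have to be found in the camera images.
- bay: Low aluminium loading bay, fixed, joined to a white grain analyser. Origin on the bench at the centre of the cartridge's seat; z up, +y into the bay, -x the side where the knob sticks out. Open on top and at the -y end. Walls 68 mm high: back wall's inner face at y = +34 mm, side walls' inner faces at x = -58 and +58 mm, 8 mm thick, y = -66 to +34 mm. No floor: the bench runs through.
- bay_mouth (a point): Middle of the bay's mouth on the bench, at bay x = 0, y = -93 mm: the outer ends of two 30 mm lead-ins that flare outward at 30 degrees from the side walls. Outside the -x wall a black bolt guide reaches to bay x = -76 mm, y = -66 to -16 mm, 66 mm high.
- analyser (a point): Top centre of the analyser's housing, 300 mm up: a fixed white box 250 mm high (300 mm in the middle, and a look of 330 mm with its black cap), filling bay x = -140 to +160 mm, y = +42 to +322 mm.
- knob (a joint): Slide of the red knob and its bolt along the bay's -x axis, in m: 0 fully home (bolt bars the bay's mouth), 0.050 fully out (mouth clear). A spring detent holds it at either end: about 5 to 7 N moves it; it springs back before half way and snaps over to the other end past half way. It cannot turn.
- knob_head (a point): Centre of the knob's red disc: 50 mm diameter, 14 mm thick along bay x, 35 mm above the bench, at bay x = -127 mm when home (-177 mm out), y = -41 mm. Behind it a round steel stem 14 mm thick runs to the guide: 44 mm of stem is open when home, 94 mm when out.
- bolt_tip (a point): Inner, round tip of the steel bolt (the same 14 mm stem), 35 mm up. Home, the bolt reaches from the -x wall across the mouth to bay x = -6 mm, filling y = -48 to -34 mm, so nothing can roll past; out, its tip is 2 mm inside the wall's inner face (x = -56 mm).
- cartridge: The reference cartridge: a loose closed cylinder, white with blue ends and one yellow stripe, 60 mm diameter, 100 mm long, about 0.35 kg, lying on its side and free to roll (it soon stops by itself). Origin at the middle of its axis (30 mm above the bench); its own x is the cylinder's axis. In the bay it lies with its axis along the bay's x; touching the back wall its centre is at bay y = +4 mm.
- beaker: White plastic cup, 64 mm across the rim, 85 mm high, standing beside the way to the bay; origin under its centre. Leave alone.
- jar: Amber glass jar with white cap, 64 mm diameter, 95 mm high, standing beside the way to the bay; origin under its centre. Leave alone.
- cob: Yellow maize cob lying on the bench, 185 mm long along its own x with a green stalk, 48 mm thick; origin under its middle. Leave alone.
- tin: Tin with green label, 66 mm diameter, 80 mm high; origin under its centre. Leave alone.
- scoop: Spoon-shaped sample scoop lying flat, 180 mm long along its own x; origin near its middle. Leave alone.
Mind the look-alikes: they are no part of the job. Leave any black look-alike of the cartridge alone.

How it is judged:
On the way, in this order (a step that is already met when the one before it is completed fails the run):
1. the knob is pulled out to its stop (44 mm or more) and stays there (value of joint knob above 0.044 m), for 0.3 s.
2. with the knob still out, the cartridge lies in the bay's seat (x of cartridge in the frame of bay between -0.012 and 0.012 m and y of cartridge in the frame of bay between -0.012 and 0.012 m and angle between the x axis of cartridge and the x axis of bay, either way round below 0.12 rad and height (world z) of cartridge below 0.036 m and value of joint knob above 0.044 m), for 0.2 s.
At the end, for the whole second after the job is handed in: The knob is home to within 4 mm; the cartridge lies at rest in the bay within 12 mm of the seat's centre in bay x and y and within 0.12 rad of square (value of joint knob below 0.004 m and x of cartridge in the frame of bay between -0.012 and 0.012 m and y of cartridge in the frame of bay between -0.012 and 0.012 m and angle between the x axis of cartridge and the x axis of bay, either way round below 0.12 rad and height (world z) of cartridge below 0.036 m and linear speed of cartridge below 0.02 m/s); the robot touches nothing.
It fails at once if the cartridge is lifted more than 25 mm off the bench (height (world z) of cartridge above 0.055 m).
It fails at once if a bystander is shifted by more than 25 mm or tipped over (distance of any of beaker, jar, cob, tin, scoop from where it was at the start of the episode above 0.025 m or angle between any of beaker, jar, cob, tin, scoop's own z axis and vertical above 0.35 rad).
It also fails if it takes over 72 s, if anything falls off the work surface, if the arm or the gripper's body presses on something with over 40 N, if the wrist force passes 120 N, or if a joint passes its speed limit or range.

## Working session

There is one attempt and no reset: what is moved stays moved. The work goes in short steps, Python scripts to look and compute and a shell command to move; the robot and the scene stay as the last step left them, time stands still between calls to the robot, and variables do not carry over. Pictures are saved under pics/ and viewed, about 8 in all and at most 12, crops included, and the job is handed in when it is done.

```bash
mkdir -p pics; cat > h.py <<'E'
import numpy as np, cv2
from plant import status, camera, camera_model, finish_job, r
from scipy.spatial.transform import Rotation as R
def cam(name):
    m=camera_model(name); K=np.array(m["camera_matrix"])
    if "view" in m: return K,np.array(m["view"])
    s=status.sense(); q=np.array(s["tcp_rot"]); T=np.eye(4)
    T[:3,:3]=R.from_quat(q[[1,2,3,0]]).as_matrix(); T[:3,3]=s["position"]
    return K,np.linalg.inv(T@np.array(m["T_tool_cam"]))
def proj(P,K,V):
    P=np.atleast_2d(P); c=P@V[:3,:3].T+V[:3,3]; p=c@K.T; return p[:,:2]/p[:,2:]
def plane(uv,z,K,V):
    C=np.linalg.inv(V); o=[]
    for u,v in np.atleast_2d(uv):
        d=C[:3,:3]@np.linalg.inv(K)@[u,v,1]; o.append(C[:3,3]+d*(z-C[2,3])/d[2])
    return np.array(o)
def snap(name,out,box=None,s=1):
    im=cv2.cvtColor(np.array(camera(name)),cv2.COLOR_RGB2BGR); cv2.imwrite('pics/raw_'+out,im)
    if box: im=im[box[1]:box[3],box[0]:box[2]]
    cv2.imwrite('pics/'+out,cv2.resize(im,None,fx=s,fy=s,interpolation=cv2.INTER_CUBIC)); return im
E
python3 - <<'E'
from h import *
np.set_printoptions(precision=3,suppress=True)
print(status.sense())
for n in("scene","side"):
    K,V=cam(n); print(n,K,V, np.linalg.inv(V)[:3,3]); snap(n,n+'1.png',None,1.25)
print(cam("wrist"),camera_model("wrist")["T_tool_cam"],r.tip_reach)
E
```

```text
{'clock': 0.0, 'qpos': array([-1.216,  0.69 , -0.195,  1.566,  0.157,  0.902, -0.215]), 'joint_vel': array([ 0.002,  0.   ,  0.   ,  0.001,  0.001,  0.002, -0.   ]), 'joint_torque': array([  0.001, -53.963,  -1.266, -15.854,   0.009,   0.009,   0.   ]), 'position': array([0.197, 0.592, 0.238]), 'tcp_rot': array([ 0.001,  0.811,  0.585, -0.001]), 'ft_force': array([-0.066,  0.319,  0.808]), 'torque': array([0.045, 0.022, 0.021]), 'finger_gap': 0.08543069219921094}
scene [[427.233   0.    318.83 ]
 [  0.    427.233 200.738]
 [  0.      0.      1.   ]] [[ 0.509  0.861 -0.012 -0.304]
 [ 0.588 -0.357 -0.726 -0.23 ]
 [-0.629  0.363 -0.688  1.914]
 [ 0.     0.     0.     1.   ]] [ 1.494 -0.515  1.146]
side [[376.226   0.    318.083]
 [  0.    376.226 199.991]
 [  0.      0.      1.   ]] [[-0.841 -0.541  0.011  0.506]
 [-0.426  0.649 -0.631  0.38 ]
 [ 0.334 -0.535 -0.776  0.924]
 [ 0.     0.     0.     1.   ]] [0.278 0.522 0.951]
(array([[299.849,   0.   , 325.2  ],
       [  0.   , 299.849, 200.592],
       [  0.   ,   0.   ,   1.   ]]), array([[ 0.315,  0.949, -0.003, -0.623],
       [ 0.897, -0.297,  0.329, -0.042],
       [ 0.311, -0.106, -0.944,  0.383],
       [ 0.   ,  0.   ,  0.   ,  1.   ]])) [[ 1.     0.    -0.001 -0.   ]
 [ 0.     0.944  0.329 -0.086]
 [ 0.001 -0.329  0.944 -0.136]
 [ 0.     0.     0.     1.   ]] 0.008
```

View pics/scene1.png

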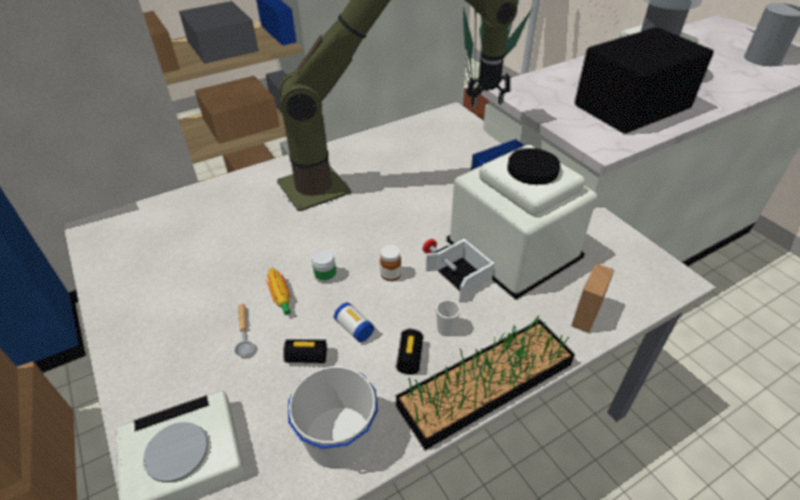

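View pics/side1.png

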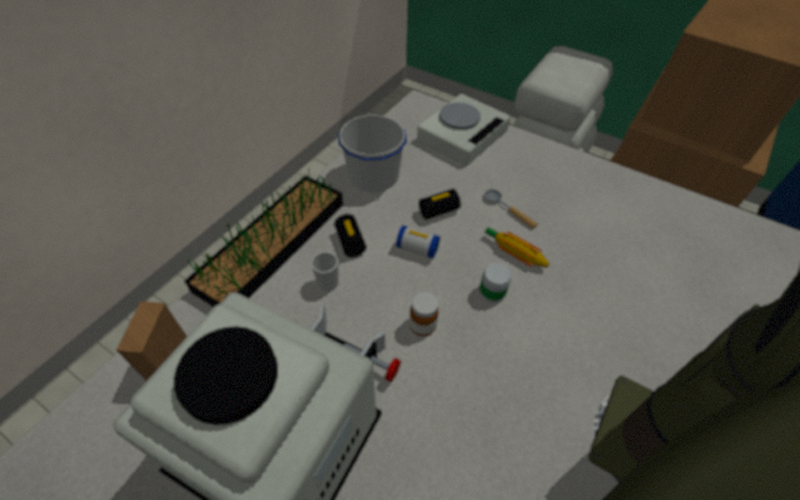

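The scene view shows the cartridge (white, blue ends, yellow stripe) at about (353,321), with two black look-alikes at (305,350) and (410,351). The white one fits. The bay is at (460,265), the knob at (430,245), the jar at (390,263) and the cup at (447,318). Next is an enlarged crop to confirm this and to measure from.

```bash
python3 - <<'E'
import cv2
im=cv2.imread('pics/raw_scene1.png')[180:290,250:410]
cv2.imwrite('pics/c1.png',cv2.resize(im,None,fx=5,fy=5,interpolation=cv2.INTER_CUBIC))
E
```

```text
(no output)
```

View pics/c1.png

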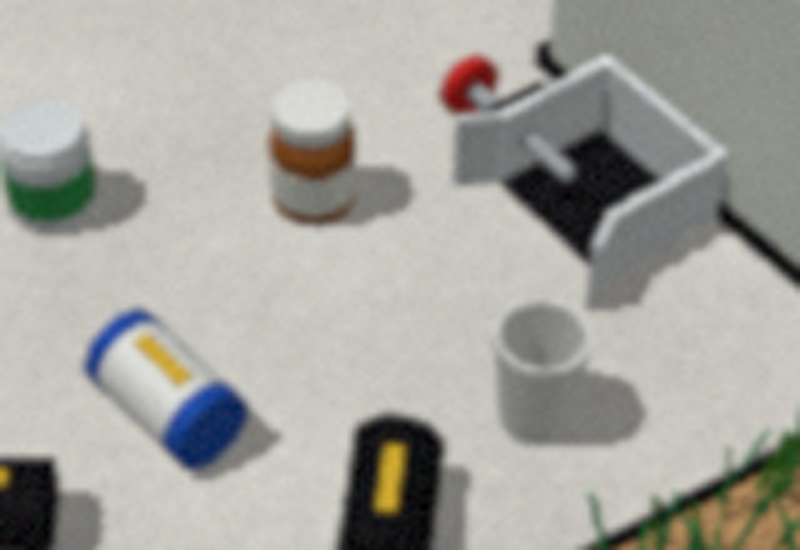

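```bash
cat > fit.py <<'E'
from h import *
from scipy.optimize import least_squares
np.set_printoptions(precision=4,suppress=True)
K,V=cam("scene"); Ks,Vs=cam("side")
c=lambda p:(np.array(p)+.5)/5-.5+np.array([250,180])
c2=lambda p:(np.array(p)+.5)/1.25-.5
B=np.array([[-66,42,68],[66,42,68],[-73,-92,68],[73,-92,0],[-127,-41,35],[-6,-41,35],[-58,-66,0],[58,-66,0]])/1000.
b=np.array([c(p) for p in [(606,56),(725,152),(457,118),(590,305),(470,84),(570,174),(500,183),(590,260)]])
rot=lambda a:np.array([[np.cos(a),-np.sin(a),0],[np.sin(a),np.cos(a),0],[0,0,1]])
Bw=lambda p,P:P@rot(p[2]).T+[p[0],p[1],0]
f=lambda p:(proj(Bw(p,B),K,V)-b).ravel()
best=min((least_squares(f,[.6,.3,a],loss='soft_l1') for a in (0,1.57,3.14,-1.57)),key=lambda s:s.cost)
print('bay',best.x,np.degrees(best.x[2])); print(f(best.x).reshape(-1,2).round(1).tolist())
t=np.linspace(0,2*np.pi,60); cyl=np.vstack([np.c_[0*t+s,.03*np.cos(t),.03*np.sin(t)+.03] for s in(-.05,.05)])
def ext(uv): return np.r_[uv.min(0),uv.max(0)]
m1=np.r_[c((86,309)),c((246,468))]; m2=np.r_[c2((396,225)),c2((440,259))]
g=lambda p:np.r_[ext(proj(Bw(p,cyl),K,V))-m1,.5*(ext(proj(Bw(p,cyl),Ks,Vs))-m2)]
x0=plane([c((165,390))],.03,K,V)[0]
cb=min((least_squares(g,[x0[0],x0[1],a]) for a in np.arange(0,3.1,.4)),key=lambda s:s.cost)
print('cart',cb.x,np.degrees(cb.x[2]),g(cb.x).round(1))
def inbay(P): return (np.asarray(P)[:2]-best.x[:2])@rot(best.x[2])[:2,:2]
print('cart in bay',inbay(cb.x),np.degrees(cb.x[2]-best.x[2]))
for n,p,z in(('cup',(543,338),.085),('jar',(312,103),.095),('tin',(43,125),.08),('blk',(395,460),.05)):
    w=plane([c(p)],z,K,V)[0]; print(n,w,inbay(w))
for n,P in(('bayorig',[0,0,0]),('mouth',[0,-93,0]),('knob',[-127,-41,35]),('knobout',[-177,-41,35])): print(n,Bw(best.x,np.array([P])/1000))
print('side check knob px*1.25',proj(Bw(best.x,B[4:5]),Ks,Vs)*1.25, 'cup', proj([plane([c((543,338))],.085,K,V)[0]],Ks,Vs)*1.25)
E
python3 fit.py
```

```text
bay [0.6276 0.215  0.0828] 4.745614378564917
[[0.1, -0.8], [0.3, -0.1], [0.5, 0.2], [-1.5, -0.3], [-0.3, -0.1], [-0.0, 0.1], [-0.6, -0.3], [1.4, 2.9]]
cart [ 0.6456 -0.1679  0.1758] 10.075403057922713 [-0.1 -0.3  0.4  0.3  0.1 -0.3  0.5 -0.3]
cart in bay [-0.0138 -0.383 ] 5.329788679357796
cup [0.7773 0.0426 0.085 ] [ 0.1349 -0.1842]
jar [0.517  0.0201 0.095 ] [-0.1264 -0.185 ]
tin [ 0.4224 -0.1494  0.08  ] [-0.2347 -0.3462]
blk [ 0.7886 -0.0765  0.05  ] [ 0.1363 -0.3038]
bayorig [[0.6276 0.215  0.    ]]
mouth [[0.6353 0.1223 0.    ]]
knob [[0.5044 0.1636 0.035 ]]
knobout [[0.4546 0.1595 0.035 ]]
side check knob px*1.25 [[394.4826 369.7219]] cup [[324.6815 259.8249]]
```

```bash
python3 -m handwheel '[[0,0,2,15,-35,0,85],[0,0,2,15,-35,0,85],[0,0,2,15,-35,0,85],[0,0,2,15,-35,0,85],[0,0,2,15,-35,0,85],[0,0,2,15,-35,0,85],[0,0,2,15,-35,0,85],[0,0,2,15,-35,0,85],[0,0,2,15,-35,0,85],[0,0,2,15,-35,0,85],[0,0,2,15,-35,0,85],[0,0,1,15,-35,0,85]]' 60
```

```text
clock: 1.1
position: [0.3773, 0.1713, 0.2392]
tcp_rot: [-0.0, 0.677, 0.736, -0.0]
ft_force: [0.8, 0.1, 0.6]
finger_gap: 0.0849
```

```bash
python3 -m handwheel '[[0,0,0,21,-2,0,85],[0,0,0,21,-2,0,85],[0,0,0,21,-2,0,85],[0,0,0,21,-2,0,85],[0,0,0,0,0,0,85],[0,0,0,0,0,0,85]]'; python3 - <<'E'
from h import *
K,V=cam("wrist"); np.save('wv1.npy',V); snap("wrist","w1.png",None,1.25); print(status.sense()['position'],np.linalg.inv(V)[:3,3])
E
```

```text
clock: 1.6
position: [0.4616, 0.1647, 0.2389]
tcp_rot: [-0.0, 0.679, 0.734, -0.0]
ft_force: [-0.5, -0.5, -0.3]
finger_gap: 0.085
[0.46046281 0.16494095 0.23891473] [0.37573567 0.15833851 0.37442304]
```

View pics/w1.png

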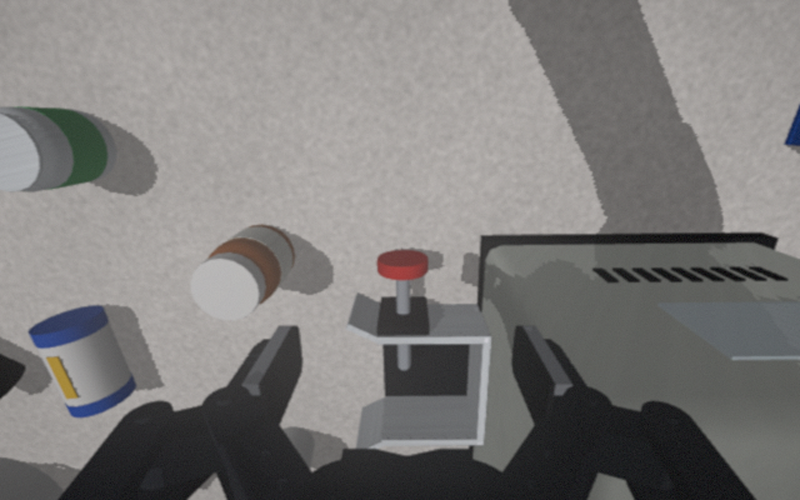

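```bash
cat >> fit.py <<'E'
if __name__=='__main__':
    Kw,_=cam("wrist"); Vw=np.load('wv1.npy')
    D=np.vstack([np.c_[0*t+x,-.041+.025*np.cos(t),.035+.025*np.sin(t)] for x in(-.134,-.120)])
    W=np.array([[-58,34,68],[58,34,68],[-6,-41,42]])/1000.; w=np.array([c2(p) for p in [(483,341),(477,437),(404,370)]])
    print('pred err',(proj(Bw(best.x,W),Kw,Vw)-w).round(1).tolist(), ext(proj(Bw(best.x,D),Kw,Vw))*1.25)
    md=np.r_[c2((377,250)),c2((429,279))]
    h=lambda p:np.r_[(proj(Bw(p,W),Kw,Vw)-w).ravel(),ext(proj(Bw(p,D),Kw,Vw))-md]
    s=least_squares(h,best.x); print('bay wrist',s.x,np.degrees(s.x[2]),s.fun.round(1))
    j=least_squares(lambda p:np.r_[h(p),f(p)],best.x,loss='soft_l1'); print('joint',j.x,np.degrees(j.x[2]))
    for n,P in(('knob',[-127,-41,35]),('knobout',[-177,-41,35])): print(n,Bw(j.x,np.array([P])/1000))
E
python3 fit.py | tail -8
```

```text
knob [[0.5044 0.1636 0.035 ]]
knobout [[0.4546 0.1595 0.035 ]]
side check knob px*1.25 [[394.4826 369.7219]] cup [[324.6815 259.8249]]
pred err [[-1.2, 0.9], [-1.9, 0.8], [-1.0, 0.9]] [375.6895 246.4851 427.7339 278.4365]
bay wrist [0.6276 0.217  0.0924] 5.293249923287186 [ 0.   0.7  0.1  0.7  0.5  1.2 -0.3 -2.3 -0.3  0.1]
joint [0.6271 0.2166 0.0895] 5.127974965718048
knob [[0.5043 0.1645 0.035 ]]
knobout [[0.4545 0.16   0.035 ]]
```

```bash
python3 -m handwheel '[[0,0,0.4,21,0,0,85],[0,0,0,22,0,0,85],[0,0,0,0,0,-35,85],[0,0,0,0,0,-35,85],[0,0,0,0,0,-35,85],[0,0,0,0,0,-35,85],[0,0,0,0,0,-35,85],[0,0,0,0,0,-25,85],[0,0,0,0,0,-12,85],[0,0,0,0,0,0,85],[0,0,0,0,0,0,85]]'
python3 -m handwheel '[[0,0,0,0,0,0,45],[0,0,0,0,0,0,45],[0,0,0,0,0,0,45],[0,0,0,0,0,0,45],[0,0,0,0,0,0,45],[0,0,0,0,0,0,45],[0,0,0,0,0,0,45],[0,0,0,0,0,0,45]]' 60
```

```text
clock: 2.57
position: [0.5028, 0.1655, 0.0272]
tcp_rot: [-0.001, 0.675, 0.738, -0.001]
ft_force: [1.1, 1.0, 0.1]
finger_gap: 0.0853
clock: 3.23
position: [0.5047, 0.1639, 0.0291]
tcp_rot: [0.001, 0.676, 0.737, 0.0]
ft_force: [-1.6, -2.8, 9.5]
finger_gap: 0.0481
```

```bash
python3 -m handwheel '[[0,0,0,-5,-0.4,0,45],[0,0,0,-5,-0.5,0,45],[0,0,0,-5,-0.4,0,45],[0,0,0,-5,-0.5,0,45],[0,0,0,-5,-0.4,0,45],[0,0,0,-5,-0.5,0,45],[0,0,0,-5,-0.4,0,45],[0,0,0,-5,-0.5,0,45],[0,0,0,-5,-0.4,0,45],[0,0,0,-5,-0.5,0,45],[0,0,0,0,0,0,45],[0,0,0,0,0,0,45]]'
```

```text
clock: 4.23
position: [0.4549, 0.1594, 0.0291]
tcp_rot: [0.001, 0.676, 0.737, 0.0]
ft_force: [-0.8, -3.1, 12.1]
finger_gap: 0.0481
```

Pulled 50 mm with the grip intact. I'll open the fingers, rise, and move towards the cartridge.

```bash
python3 -m handwheel '[[0,0,0,-1,0,0,85],[0,0,0,0,0,0,85],[0,0,0,0,0,0,85],[0,0,0,0,0,0,85],[0,0,0,0,0,30,85],[0,0,0,0,0,40,85],[0,0,0,0,0,40,85],[0,0,0,0,0,40,85],[0,0,0,10,-30,20,85],[0,0,0,20,-35,0,85],[0,0,0,20,-35,0,85],[0,0,0,20,-35,0,85]]'
python3 -m handwheel '[[0,0,1,20,-35,0,85],[0,0,1,20,-35,0,85],[0,0,1,20,-35,0,85],[0,0,1,10,-30,0,85],[0,0,0,0,0,0,85],[0,0,0,0,0,0,85],[0,0,0,0,0,0,85]]'
python3 - <<'E'
from h import *
K,V=cam("wrist"); np.save('wv2.npy',V); snap("wrist","w2.png",None,1.25); snap("side","s2.png",(240,190,360,330),5)
print(status.sense()['position'])
E
```

```text
clock: 5.23
position: [0.5238, 0.0241, 0.1981]
tcp_rot: [0.0, 0.675, 0.738, 0.0]
ft_force: [1.1, 0.1, 0.4]
finger_gap: 0.0849
clock: 5.82
position: [0.5925, -0.1085, 0.1969]
tcp_rot: [-0.001, 0.649, 0.761, 0.0]
ft_force: [-0.6, 0.2, 0.6]
finger_gap: 0.0852
[ 0.59259087 -0.10728958  0.19730066]
```

View pics/w2.png

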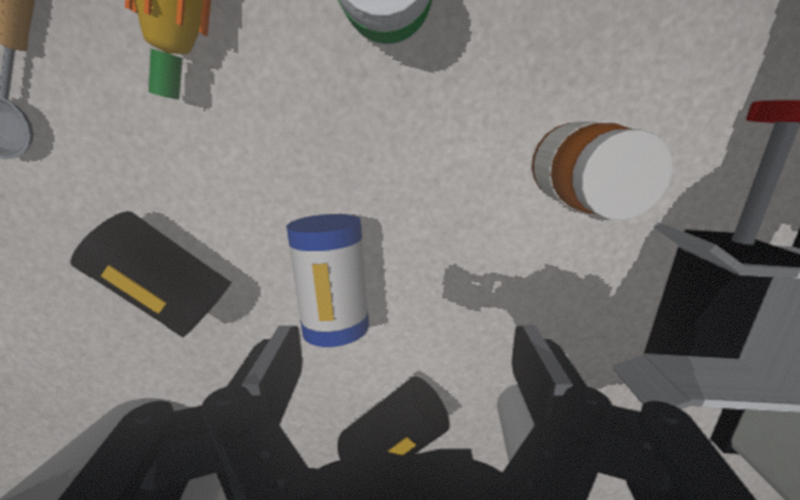

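The wrist view shows the cartridge at (287–369, 214–345), upright in the picture. The knob at (775,110) has a long open stem, so it is out and the mouth is clear. Refit the cartridge using this view.

```bash
sed -n '1,/^cb=/p' fit.py > fit2.py; cat >> fit2.py <<'E'
Vw=np.load('wv2.npy'); Kw=cam("wrist")[0]
m3=np.r_[c2((287,214)),c2((369,345))]
g3=lambda p:ext(proj(Bw(p,cyl),Kw,Vw))-m3
print('pred',cb.x,g3(cb.x)); j=least_squares(lambda p:np.r_[g(p),g3(p)],cb.x); print(j.x,np.degrees(j.x[2]),j.fun.round(1))
a=.0895; print('cart in bay',(j.x[:2]-[.6271,.2166])@rot(a)[:2,:2], 'TCP yaw', status.sense()['tcp_rot'])
print('target bay(0,-.1)',Bw([.6271,.2166,a],np.array([[0,-.1,0],[0,-.05,0],[0,-.4,0]])))
E
python3 fit2.py
```

```text
bay [0.6276 0.215  0.0828] 4.745614378564917
[[0.1, -0.8], [0.3, -0.1], [0.5, 0.2], [-1.5, -0.3], [-0.3, -0.1], [-0.0, 0.1], [-0.6, -0.3], [1.4, 2.9]]
pred [ 0.6456 -0.1679  0.1758] [-0.1056 -0.534  -1.5777  0.6564]
[ 0.6454 -0.167   0.1928] 11.04919596484113 [ 0.  -0.4  0.7  0.   0.1 -0.1  0.4 -0.2 -0.  -0.6 -0.1  0.6]
cart in bay [-0.0161 -0.3837] TCP yaw [-0.0007  0.6482  0.7614  0.0003]
target bay(0,-.1) [[ 0.636   0.117   0.    ]
 [ 0.6316  0.1668  0.    ]
 [ 0.6629 -0.1818  0.    ]]
```

```bash
python3 -m handwheel '[[0,0,1,26,-30,0,85],[0,0,1,27,-30,0,85],[0,0,0,0,0,-35,85],[0,0,0,0,0,-35,85],[0,0,0,0,0,-35,85],[0,0,0,0,0,-35,85],[0,0,0,0,0,-22,85],[0,0,0,0,0,-12,85],[0,0,0,0,0,0,85],[0,0,0,0,0,0,85]]'
python3 -m handwheel '[[0,0,0,0,0,0,55],[0,0,0,0,0,0,55],[0,0,0,0,0,0,55],[0,0,0,0,0,0,55],[0,0,0,0,0,0,55],[0,0,0,0,0,0,55],[0,0,0,0,0,0,55],[0,0,0,0,0,0,55]]' 25
```

```text
clock: 6.75
position: [0.6465, -0.1682, 0.0239]
tcp_rot: [0.0, 0.635, 0.772, 0.0]
ft_force: [0.7, 0.5, -0.5]
finger_gap: 0.0848
clock: 7.42
position: [0.6476, -0.1687, 0.0257]
tcp_rot: [0.001, 0.636, 0.772, 0.001]
ft_force: [-1.3, 1.0, 6.6]
finger_gap: 0.0589
```

```bash
python3 -m handwheel '[[0,0,-0.5,-1,15,0,55],[0,0,-0.6,-1,25,0,55],[0,0,-0.6,-1,28,0,55],[0,0,-0.6,-1,28,0,55],[0,0,-0.6,-1,28,0,55],[0,0,-0.6,-1,28,0,55],[0,0,-0.6,-1,28,0,55],[0,0,-0.6,-1,28,0,55],[0,0,-0.6,-1,28,0,55],[0,0,-0.6,-1,25,0,55],[0,0,0,0,15,0,55],[0,0,0,0,10,0,55]]'
python3 -m handwheel '[[0,0,0,0,0,0,55],[0,0,0,0,0,0,55]]'
python3 - <<'E'
from h import *
K,V=cam("wrist"); np.save('wv3.npy',V); snap("wrist","w3.png",None,1.25); print(status.sense()['position'])
E
```

```text
clock: 8.42
position: [0.6376, 0.1143, 0.0256]
tcp_rot: [0.003, 0.675, 0.738, -0.001]
ft_force: [0.2, -10.3, 11.0]
finger_gap: 0.0591
clock: 8.58
position: [0.6376, 0.1163, 0.0257]
tcp_rot: [0.002, 0.675, 0.738, 0.001]
ft_force: [-0.8, -1.4, 8.0]
finger_gap: 0.059
[0.6375822  0.11621461 0.02567239]
```

View pics/w3.png

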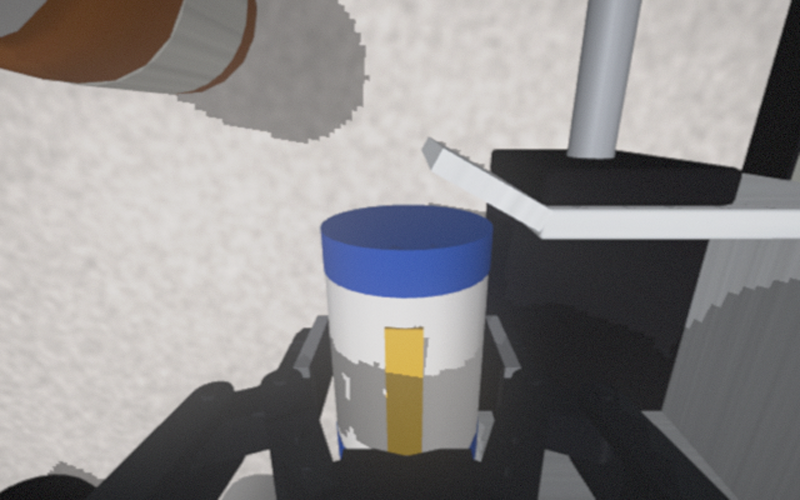

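The cartridge is held in the jaws. Its -x end face rim at the top is near (407,262), and the -x wall's inner top edge runs along y≈238. I'll compute the offset from those two.

```bash
python3 - <<'E'
from h import *
V=np.load('wv3.npy'); K=cam("wrist")[0]; c2=lambda p:(np.array(p)+.5)/1.25-.5
a=.0895; Rb=np.array([[np.cos(a),-np.sin(a)],[np.sin(a),np.cos(a)]])
for n,p,z in(('endtop',(407,262),.06),('wall in',(545,238),.068),('wall in2',(790,238),.068)):
    w=plane([c2(p)],z,K,V)[0]; print(n,w.round(4),((w[:2]-[.6271,.2166])@Rb).round(4))
E
```

```text
endtop [0.59   0.1125 0.06  ] [-0.0463 -0.1004]
wall in [0.577  0.1472 0.068 ] [-0.0561 -0.0646]
wall in2 [0.5713 0.2104 0.068 ] [-0.0561 -0.0012]
```

```bash
python3 -m handwheel '[[0,0,0,-2,7,0,55],[0,0,0,-1,9,0,55],[0,0,0,-1,9,0,55],[0,0,0,-1,9,0,55],[0,0,0,-0.8,9,0,55],[0,0,0,-0.7,8,0,55],[0,0,0,0,4,0,55],[0,0,0,0,0,0,85],[0,0,0,0,0,0,85],[0,0,0,0,0,0,85],[0,0,0,0,0,0,85],[0,0,0,0,0,0,85]]'
```

```text
clock: 9.63
position: [0.6294, 0.1719, 0.0232]
tcp_rot: [-0.0, 0.675, 0.738, 0.0]
ft_force: [-0.1, -0.2, -0.6]
finger_gap: 0.0853
```

```bash
python3 -m handwheel '[[0,0,0,0,0,25,85],[0,0,0,0,0,35,85],[0,0,0,0,0,35,85],[0,0,7,1,-10,5,40],[0,0,7,1,-10,0,40],[0,0,7,1,-10,0,40],[0,0,7,1,-10,0,40],[0,0,7,1,-10,0,40],[0,0,7,1,-10,0,40],[0,0,7,1,-10,0,40],[0,0,7,1,-10,0,40],[0,0,7,0,0,0,40]]'
python3 -m handwheel '[[0,0,7,0,0,0,40],[0,0,7,0,0,0,40],[0,0,7,0,0,0,40],[0,0,6,0,0,0,40],[0,0,0,0,0,0,40],[0,0,0,0,0,0,40]]'
python3 - <<'E'
from h import *
s=status.sense(); K,V=cam("wrist"); np.save('wv4.npy',V); snap("wrist","w4.png",None,1.25); print(s['position'],s['qpos'])
E
```

```text
clock: 10.63
position: [0.6379, 0.088, 0.1228]
tcp_rot: [0.0, 0.189, 0.982, -0.001]
ft_force: [-0.5, -0.7, -0.3]
finger_gap: 0.0398
clock: 11.13
position: [0.6374, 0.0915, 0.123]
tcp_rot: [-0.0, -0.043, 0.999, 0.0]
ft_force: [0.1, -0.1, -0.2]
finger_gap: 0.04
[0.6374066  0.09147883 0.12303328] [ 0.1535783   0.94716302 -0.71897576  1.58280371  0.74674625  0.90505672
  2.38915017]
```

View pics/w4.png

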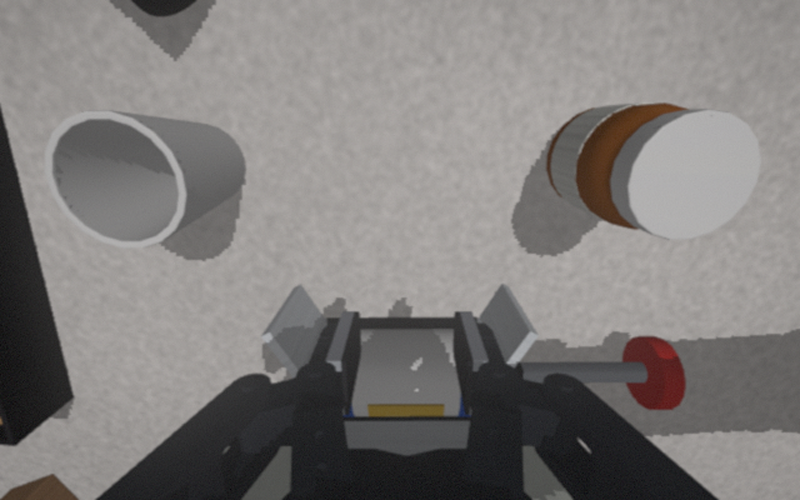

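```bash
python3 -m handwheel '[[0,0,0,0,0,-30,40],[0,0,0,0,0,-35,40],[0,0,0,0,0,-23,40],[0,0,0,0,0,0,40],[0,0,0,-0.7,8,0,40],[0,0,0,-0.7,8,0,40],[0,0,0,-0.6,7,0,40],[0,0,0,-0.5,6,0,40],[0,0,0,-0.5,6,0,40],[0,0,0,-0.5,6,0,40],[0,0,0,-0.5,6,0,40],[0,0,0,-0.5,6,0,40]]'
python3 -m handwheel '[[0,0,0,-0.5,6,0,40],[0,0,0,-0.5,6,0,40],[0,0,0,-0.5,6,0,40],[0,0,0,-0.4,5,0,40],[0,0,0,-0.4,4,0,40],[0,0,0,0,0,0,40]]'
```

```text
clock: 12.18
position: [0.6335, 0.1439, 0.0357]
tcp_rot: [0.0, -0.044, 0.999, -0.001]
ft_force: [1.2, -1.4, 1.3]
finger_gap: 0.0401
clock: 12.68
position: [0.6303, 0.1735, 0.0354]
tcp_rot: [-0.0, -0.046, 0.999, 0.001]
ft_force: [0.0, 0.1, 0.4]
finger_gap: 0.04
```

```bash
python3 -m handwheel '[[0,0,0,-0.2,2,0,40],[0,0,0,-0.2,2,0,40],[0,0,0,-0.1,1,0,40],[0,0,0,0,0,0,40]]'
python3 -m handwheel '[[0,0,0,-0.1,1,0,40],[0,0,0,-0.1,1,0,40],[0,0,0,0,0,0,40]]'; python3 -m handwheel '[[0,0,0,-0.1,1,0,40],[0,0,0,-0.1,1,0,40],[0,0,0,0,0,0,40]]'
```

```text
clock: 13.02
position: [0.6302, 0.1768, 0.0353]
tcp_rot: [-0.0, -0.045, 0.999, 0.0]
ft_force: [0.6, -0.2, -0.4]
finger_gap: 0.04
clock: 13.27
position: [0.6301, 0.1789, 0.0354]
tcp_rot: [-0.0, -0.045, 0.999, 0.0]
ft_force: [0.0, 0.4, -0.3]
finger_gap: 0.0399
clock: 13.52
position: [0.63, 0.1794, 0.0353]
tcp_rot: [-0.0, -0.044, 0.999, -0.001]
ft_force: [0.0, -2.6, 1.4]
finger_gap: 0.0399
```

```bash
python3 -m handwheel '[[0,0,0,0,1,0,40],[0,0,0,0,1,0,40],[0,0,0,0,0,0,40],[0,0,0,0,0,0,40],[0,0,0,0,0,0,40],[0,0,0,0,0,0,40]]'
python3 -m handwheel '[[0,0,0,0,-1,0,40],[0,0,0,0,-2,0,40],[0,0,0,0,-3,0,40],[0,0,0,1,-6,0,40],[0,0,0,1,-12,0,40],[0,0,0,2,-25,0,40],[0,0,0,2,-25,0,40],[0,0,0,0,0,30,40],[0,0,0,0,0,40,40],[0,0,0,0,0,40,40],[0,0,0,0,0,30,0],[0,0,0,0,0,0,0]]'
python3 - <<'E'
from h import *
print(status.sense()['position']); im=snap("scene","s5.png",(310,180,410,250),7)
E
```

```text
clock: 14.02
position: [0.63, 0.1795, 0.0352]
tcp_rot: [-0.0, -0.044, 0.999, -0.003]
ft_force: [-0.2, -6.8, 4.2]
finger_gap: 0.0397
clock: 15.02
position: [0.6396, 0.1102, 0.1825]
tcp_rot: [0.006, -0.044, 0.999, 0.002]
ft_force: [0.6, 1.7, -0.2]
finger_gap: 0.0167
[0.63959515 0.11021702 0.18246266]
```

View pics/s5.png

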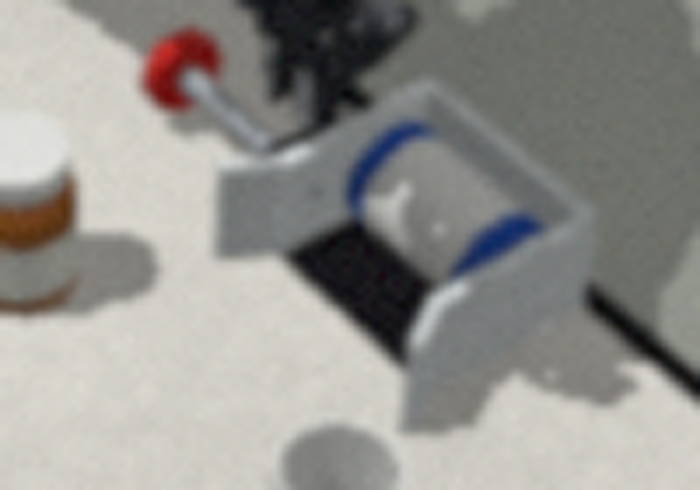

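The cartridge lies square against the back wall, and the knob at (180,70) in the crop is still out. Next I go to the outer side of the knob with closed fingers.

```bash
python3 -m handwheel '[[0,0,-7,-20,4,0,0],[0,0,-7,-20,4,0,0],[0,0,-7,-20,4,0,0],[0,0,-7,-20,4,0,0],[0,0,-7,-20,4,0,0],[0,0,-7,-20,4,0,0],[0,0,-7,-20,4,0,0],[0,0,-7,-20,4,0,0],[0,0,-7,-20,4,0,0],[0,0,-7,-20,4,0,0],[0,0,-7,-20,3,0,0],[0,0,-7,-15,3,0,0]]'
python3 -m handwheel '[[0,0,-6,0,0,0,0],[0,0,0,0,0,0,0],[0,0,0,0,0,0,0]]'
```

```text
clock: 16.07
position: [0.3984, 0.1536, 0.1745]
tcp_rot: [-0.001, 0.638, 0.77, -0.001]
ft_force: [-0.3, -0.0, 0.3]
finger_gap: -0.0001
clock: 16.32
position: [0.4008, 0.1541, 0.1748]
tcp_rot: [0.0, 0.674, 0.739, -0.001]
ft_force: [-0.1, -0.3, 0.6]
finger_gap: -0.0002
```

```bash
python3 -m handwheel '[[0,0,0,0,1,-35,0],[0,0,0,0,0,-35,0],[0,0,0,0,0,-35,0],[0,0,0,0,0,-25,0],[0,0,0,0,0,-15,0],[0,0,0,0,0,0,0],[0,0,0,8,0.7,0,0],[0,0,0,8,0.7,0,0],[0,0,0,6,0.5,0,0],[0,0,0,5,0.5,0,0],[0,0,0,5,0.4,0,0],[0,0,0,5,0.5,0,0]]'
python3 -m handwheel '[[0,0,0,5,0.4,0,0],[0,0,0,5,0.5,0,0],[0,0,0,5,0.4,0,0],[0,0,0,5,0.5,0,0],[0,0,0,5,0.4,0,0],[0,0,0,5,0.5,0,0],[0,0,0,5,0.4,0,0],[0,0,0,5,0.4,0,0],[0,0,0,5,0.5,0,0],[0,0,0,2,0.2,0,0],[0,0,0,0,0,0,0]]'
```

```text
clock: 17.32
position: [0.4412, 0.1585, 0.0504]
tcp_rot: [0.001, 0.675, 0.738, -0.002]
ft_force: [-7.1, 1.1, 6.5]
finger_gap: -0.0002
clock: 18.23
position: [0.4892, 0.1631, 0.0501]
tcp_rot: [0.001, 0.675, 0.738, -0.001]
ft_force: [-0.0, -0.4, 0.5]
finger_gap: -0.0003
```

```bash
python3 -m handwheel '[[0,0,0,1,0.1,0,0],[0,0,0,1,0.1,0,0],[0,0,0,0,0,0,0]]'; python3 -m handwheel '[[0,0,0,1,0.1,0,0],[0,0,0,1,0.1,0,0],[0,0,0,0,0,0,0]]'; python3 -m handwheel '[[0,0,0,1,0.1,0,0],[0,0,0,1,0.1,0,0],[0,0,0,0,0,0,0]]'
```

```text
clock: 18.48
position: [0.4898, 0.1632, 0.0501]
tcp_rot: [0.001, 0.675, 0.738, -0.002]
ft_force: [-1.0, 0.4, 0.3]
finger_gap: -0.0001
clock: 18.73
position: [0.4899, 0.1631, 0.05]
tcp_rot: [0.0, 0.674, 0.738, -0.004]
ft_force: [-5.5, 0.1, 4.7]
finger_gap: 0.0002
clock: 18.98
position: [0.49, 0.1631, 0.05]
tcp_rot: [-0.0, 0.674, 0.739, -0.005]
ft_force: [-9.6, -0.2, 7.8]
finger_gap: 0.0001
```

The knob is at a hard stop: force is rising with no motion. I'll retract, rise clear and check.

```bash
python3 -m handwheel '[[0,0,0,-5,0,0,0],[0,0,0,-15,-1,0,0],[0,0,0,-30,-3,0,0],[0,0,0,-20,-2,20,0],[0,0,0,0,0,40,0],[0,0,0,0,0,40,0],[0,0,0,0,0,40,0],[0,0,0,-20,0,0,0],[0,0,0,0,0,0,0],[0,0,0,0,0,0,0]]'
python3 - <<'E'
from h import *
s=status.sense(); print(s['clock'],s['position'],s['ft_force']); snap("scene","s6.png",(250,180,410,290),5)
E
```

```text
clock: 19.82
position: [0.4045, 0.1573, 0.1904]
tcp_rot: [0.002, 0.675, 0.738, -0.002]
ft_force: [-1.1, -1.4, 0.6]
finger_gap: 0.0003
19.8167 [0.40453359 0.15725122 0.19038393] [-1.05557424 -1.40529813  0.57794715]
```

View pics/s6.png

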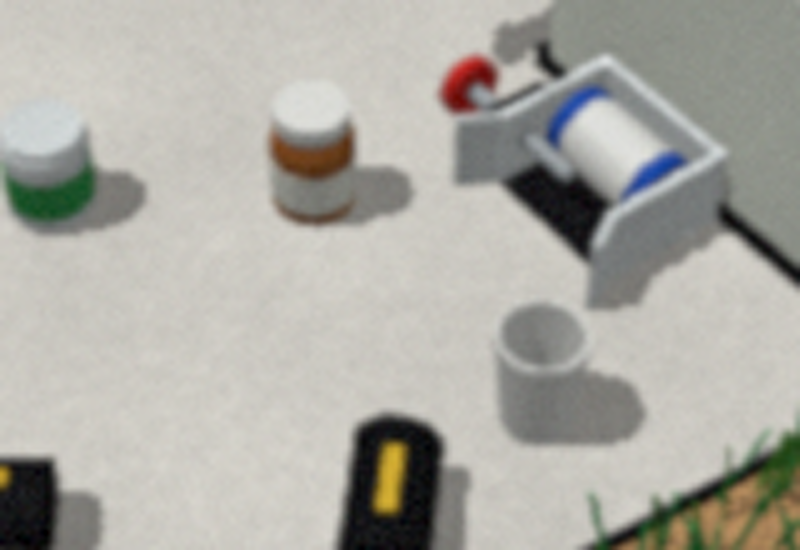

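The knob disc (470,84) and bolt tip (570,172) are back at their first home pixels. The cartridge is behind the bolt against the back wall, and the bystanders are where they were.

```bash
python3 -c "
from plant import finish_job; print(finish_job())"
```

```text
the job is handed in; nothing more can be done
None
```

I handed the job in at about 20 s of robot time: the cartridge is in the bay against the back wall, and the knob is home with its bolt across the mouth. No verdict was reported.

- **Knob out:** I gripped the red disc across its diameter and pulled it 50 mm. Pictures taken afterwards showed the long stem and a clear mouth.
- **Cartridge:** I drag-gripped it along the bench at TCP height of about 25 mm, turning it square on the way. I released it inside the side walls, then pushed it with two fingers until it stopped at the back wall at about 7 N.
- **Knob home:** I pushed with closed fingers until the knob met a hard stop at about 10 N, then retracted and rose clear.

**Last checks:** In the final scene view the knob disc and bolt tip were back at their starting home pixels. The cartridge lay square behind the bolt, and the jar, cup and tin had not moved. The cob and scoop were outside that view, but the arm never went near them.

**Disagreements:**
- The wrist view put the bay's -x wall about 2 mm off my fitted pose. I shifted the cartridge 1.5 mm to allow for it.
- The fingers went down to 50 mm for the knob push instead of the 30 mm I asked for, so they pressed on the upper half of the disc. The knob still went fully home.
- I did not measure the cartridge's sideways position again after seating. The walls allow at most ±8 mm, within the 12 mm limit.

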